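# Check a post pin on the gap gauge and fit it to the board holder

## Robot

A 6-joint arm with a two-finger parallel gripper is mounted at the origin on the work surface. World frame = base frame: x ahead of the robot, y to its left, z up, the work surface at z = 0. Lengths are in mm, angles in rad, forces in N, time in s.
With the tool pointing down it reaches from about 400 to 925 mm from the base axis. Payload 12.5 kg.
Tool frame: the origin (TCP) lies midway between the tips of the shut fingers; the grasp point (between the pads) lies 19 mm behind it (env.tcp_to_grasp is the distance from the TCP to the grasp point, in mm); z points along the fingers, y is the line along which they close (so a half turn about z gives the same grasp; the last joint's range is limited). The gripper opens to 95 mm and grips with 3 to 60 N. Pads are 20 mm wide; open, the fingers measure 119 mm over their backs; the gripper's body (75 mm by 180 mm) begins 59 mm behind the grasp point.
Start: joints at [1.175, 0.491, 1.559, -0, 1.092, -0.106], TCP at [178.583, 598.961, 214.661] pointing down, gripper open.
Joint ranges: [-3.1, 3.1], [-0.84, 2.19], [0.05, 2.79], [-1.13, 4.28], [0.06, 2.93], [-2.69, 2.69]. Speed limits (rad/s): [2.22, 2.22, 2.79, 3.14, 3.14, 3.14].

## Interface

Orientations are given as [roll, pitch, yaw] about the fixed x, y, z axes, in that order (R = Rz(yaw) Ry(pitch) Rx(roll)).
In Python, from cell import env gives the robot as it stands. The module is installed in compiled form; this text tells all that it offers.
- The arm moves only by the tool step_arm, never from a script. Its argument "plan" is a list that holds one entry, the list of rows, each a list of 5 numbers: the shift along the tool's x, y, z in mm, then the turn about the tool's z in degrees, then the opening, from -1 (shut) to 1 (fully open). A call has 1 to 8 rows; each row is the pose to reach, as a shift and turn from the pose commanded when the call began, along the tool's axes at that moment; what a row does not reach only later rows make up. A row lasts 1/12 s, in which the tool goes at most 41.7 mm and 7.16 degrees, less where a joint would pass 70% of its speed; a pose out of reach is approached as far as the arm can. A call with a gripper value outside its range is refused whole. The fingers move at their own pace and stop on an object; the grip force is fixed at half the most. Time passes only in rows, so rows that repeat a pose let the fingers close. It gives the time, the measured TCP pose, the force, the opening and the grip force at its end, in the units of the state.
- env.state(): the state, without advancing time (a new reading comes with each control period).
- env.read_camera(name): name is "scene" or "top"; returns the picture (480x640x3 uint8, blue, green, red); there is no depth.
- env.get_calibration(name): a dict with "K" (3x3 intrinsics, pixels), "extrinsics" (4x4, takes a point from world to camera coordinates). Camera axes: x right, y up, looking along -z (the intrinsics and any distortion apply to the point x, -y, -z); pixel columns grow to the right and rows downward; lengths in mm; the calibration is good to about 2 mm. A picture is of the moment at which its call begins. get_calibration takes no time and is no camera call.
- env.job_done(): hands the job in; it is judged then, once.
The state is a dict: "t": time; "joints": joint angles; "qvel": joint speeds; "tau": joint torques, N m; "eef_pos": TCP position; "tcp_rot": TCP orientation; "ft_force": force on the tool from outside, world axes, zero at the start; "moment": the same for the moment, N m; "opening": opening from 0.0 (shut) to 1.0 (fully open); "grip_force": force on a finger pad.
Only numpy, scipy, OpenCV 4.12 (cv2) and the standard library are available. Lean on these libraries where they do the work, as an engineer would, in place of code of your own. Each camera call takes 0.05 s, during which the arm holds its last target. There are 200 camera calls.

## Task

Take the plain straight pin out of the rack, hold it upright and slide it from the open mouth of the gap gauge right through the GO gap, then on against the NO-GO anvil, which must stop it: lean on it there with a light push of about 8 N for a good second, never loading the gauge with more than 15 N, and draw the pin back out through the mouth the way it went in (do not lift it out of the gap or put it in from above). Then stand the checked pin in the empty socket of the circuit-board holder, fully home, and let go; leave everything else where it is.

Things in the scene. Friction and masses are not known exactly. Their poses are not given: they have to be found in the camera images.
- pin_mid (a point): The pin to check: plain straight round steel pin, 18 mm in diameter, 100 mm long, 0.13 to 0.23 kg, 1.5 mm bevel at the foot; no head, no step, the tallest part in the rack. It stands upright in one of the rack's holes. Point: on its axis half-way up, 50 mm above the foot; z along the pin. Grip it 60 to 75 mm above its foot, so that the fingers stay above the gauge's jaws.
- pin: The same pin as pin_mid; origin at the middle of its foot.
- rack: Fixed wooden block, 60 x 170 mm, 35 mm high, with three round 20 mm holes, 25 mm deep (floor 10 mm above the bench), in a row along its y axis at y = -50, 0 and +50 mm. Origin under its middle, at bench level. The pin to check and two other pins stand in the holes; which one where varies.
- gauge: Limit gap gauge: grey horseshoe lying level, fixed and rigid, in a dark stand. Origin at bench level under the middle of the GO gap; x points into the throat, z up; the open mouth faces -x. Jaws and anvils lie 30 to 48 mm above the bench; only the clamp on the bow, beyond x = 88 mm, is higher (70 mm). Stand base 10 mm high, x = -5 to +135 mm, y = -45 to +45 mm, partly under the gap.
- fixed_anvil (a point): On the face of the gauge's long fixed anvil, a flat steel bar on the -y side: x = -30 to +70 mm, face at y = -9.75 mm (gauge's frame), facing +y. It stands out of the mouth 24 mm beyond the GO anvil, so a pin can be laid against it before it slides in. Point: x = -20 mm, 39 mm above the bench; axes as the gauge's.
- go_gap (a point): Middle of the GO gap, 39 mm above the bench, axes as the gauge's. The gap is 19.5 mm wide, between the fixed anvil (y = -9.75 mm) and the square GO anvil (x = -6 to +6 mm, face at y = +9.75 mm), so the pin has 0.75 mm of play a side. Measured positions may be off by more than that: feel for it.
- nogo: Slotted rail of the NO-GO anvil, on the inner side of the gauge's +y arm, fixed. Origin at x = +20, y = +20.5 mm, 39 mm above the bench (gauge's frame). It carries the square NO-GO anvil, 12 mm long, face at y = +3.75 mm, 13.5 mm from the fixed anvil, clamped anywhere along 24 mm of the rail: its near end is at x = +26 to +50 mm, not measured. So the pin stops with its axis at x = +18 to +43 mm.
- holder: Circuit-board holder, fixed: grey plate, 120 x 160 mm, 10 mm thick, with two square aluminium blocks 40 x 40 mm, 35 mm high, 100 mm apart along its y. The one at +y carries a fitted post, 110 mm high, with a black jaw 75 to 95 mm up that reaches towards the holder's +x; the one at -y is the empty socket. Origin at bench level under the midpoint of the blocks.
- socket (a point): Middle of the mouth of the holder's empty socket: a round hole, 20 mm in diameter, 25 mm deep, with a 1 mm bevel, its mouth 35 mm above the bench, z up. With the pin fully home its middle is 25 mm above this point.
- headed_pin: Bystander, leave alone: steel pin with a round flat head (28 mm across), 72 mm long, standing in the rack.
- step_pin: Bystander, leave alone: steel pin whose upper part is thinner (10 mm), 82 mm long, standing in the rack.
- tape_roll: Bystander, leave alone: small roll of yellow tape, 56 mm across, lying flat.
- fan: Bystander, leave alone: black 80 mm cooling fan with a wire guard, lying flat.
- dish: Bystander, leave alone: shallow steel dish, 90 mm across.
- pliers: Bystander, leave alone: red-handled pliers, lying.
- circuit_board: Bystander, leave alone: green circuit board, 90 x 60 mm, lying.
Mind the look-alikes: they are no part of the job. Leave any purple or yellow look-alike of the pin alone. Leave any orange look-alike of the holder alone.

How it is judged:
By the outcome, as a careful person would: the job done as asked, in the order asked, and still so for the second after the job is handed in, with the robot touching nothing.
It also fails if it takes over 70 s, if anything falls off the work surface, if the arm or the gripper's body presses on something with over 40 N, if the wrist force passes 120 N, or if a joint passes its speed limit or range.

## Working session

There is one attempt and no reset: what is moved stays moved. The work goes in short steps, Python scripts to look and compute and a tool call to move; the robot and the scene stay as the last step left them, time stands still between calls to the robot, and variables do not carry over. Pictures are saved under pics/ and viewed, at most 11 in all, crops included, and the job is handed in when it is done.

Besides the shell and the picture viewer there is one more tool, called after "Emit:" as name(argument=value, ...), one argument or row to a line, values as JSON. step_arm: Moves the arm, as the interface text tells. Its arguments: {"type":"object","properties":{"plan":{"type":"array"}},"required":["plan"]}

```bash
mkdir -p pics; cat > h.py <<'E'
import numpy as np, cv2
from cell import env
def ray(cam,u,v):
    c=env.get_calibration(cam);K=np.array(c["K"]);E=np.array(c["extrinsics"])
    d=np.linalg.inv(K)@[u,v,1]; d=np.array([d[0],-d[1],-d[2]])
    R=E[:3,:3];o=-R.T@E[:3,3];return o,R.T@d
def at(cam,u,v,z):
    o,d=ray(cam,u,v);return (o+d*(z-o[2])/d[2]).round(1)
def pix(cam,P):
    c=env.get_calibration(cam);K=np.array(c["K"]);E=np.array(c["extrinsics"])
    p=E[:3,:3]@np.array(P,float)+E[:3,3];q=K@[p[0],-p[1],-p[2]];return (q[:2]/q[2]).round(1)
def crop(img,u0,v0,u1,v1,s,name):
    cv2.imwrite(name,cv2.resize(img[v0:v1,u0:u1],None,fx=s,fy=s,interpolation=cv2.INTER_CUBIC))
E
python3 - <<'E'
from h import *
for n in ("scene","top"):
    cv2.imwrite(f"pics/{n}0.png",env.read_camera(n)); c=env.get_calibration(n); print(c)
    print(ray(n,320,240))
s=env.state();print(s)
E
```

```text
{'K': array([[535.51110544,   0.        , 305.9206521 ],
       [  0.        , 535.51110544, 233.64598388],
       [  0.        ,   0.        ,   1.        ]]), 'extrinsics': array([[ 2.77789919e-02,  9.99592998e-01, -6.49359708e-03,
        -1.51604916e+02],
       [-6.86884053e-01,  2.38074356e-02,  7.26376971e-01,
         3.56597990e+02],
       [ 7.26235930e-01, -1.57176717e-02,  6.87265836e-01,
        -1.71009159e+03],
       [ 0.00000000e+00,  0.00000000e+00,  0.00000000e+00,
         1.00000000e+00]])}
(array([1491.08285717,  116.17487078,  915.27849446]), array([-0.71735547,  0.04171591, -0.69605526]))
{'K': array([[594.11240684,   0.        , 327.11075956],
       [  0.        , 594.11240684, 237.28756905],
       [  0.        ,   0.        ,   1.        ]]), 'extrinsics': array([[-1.39288862e-02, -9.99902453e-01,  1.03433431e-03,
         1.35953496e+02],
       [ 9.79214338e-01, -1.34313436e-02,  2.02383002e-01,
        -5.95838443e+02],
       [-2.02349368e-01,  3.83180480e-03,  9.79305902e-01,
        -1.64902120e+03],
       [ 0.00000000e+00,  0.00000000e+00,  0.00000000e+00,
         1.00000000e+00]])}
(array([ 251.66882926,  134.25605067, 1735.34314625]), array([ 0.19804546,  0.00819706, -0.98024227]))
{'t': 0.1, 'joints': array([ 1.17542214e+00,  4.91492422e-01,  1.55939424e+00,  2.88854668e-05,
        1.09172770e+00, -1.05609442e-01]), 'qvel': array([-0.00025616, -0.00145028, -0.00277007,  0.00036188, -0.00020102,
        0.00131716]), 'tau': array([ 2.25418211e-03, -6.13623691e+01, -2.58606899e+01,  6.93333428e-02,
        4.69806301e-02, -6.83991470e-05]), 'eef_pos': array([178.46944656, 598.74290896, 214.12247972]), 'tcp_rot': array([-3.14057934e+00, -1.33178271e-04,  2.85181452e+00]), 'ft_force': array([0.10177403, 0.9448014 , 0.22911278]), 'moment': array([-0.0229546 ,  0.01637272, -0.00754054]), 'grip_force': 0.0, 'opening': 1.0007588719677347}
```

View pics/top0.png

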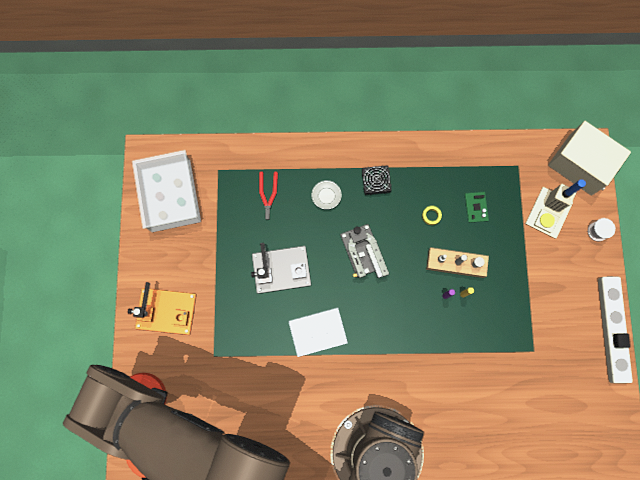

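View pics/scene0.png

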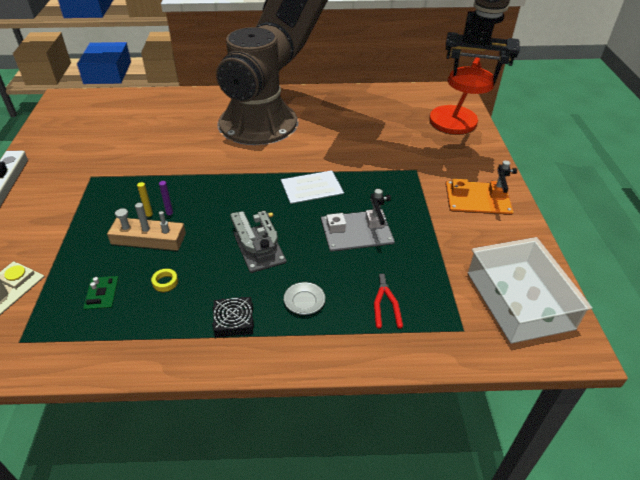

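In the scene view, these could be taken for the pin: headed pin (122,217), tall plain pin (142,215), stepped pin (163,222), yellow (146,198) and purple (167,197) look-alikes. By the description I choose the middle one at (142,215). The gauge is at about (258,238), and the holder (grey, not orange) at (357,228). I'll check all three in one close composite.

```bash
python3 - <<'E'
from h import *
t=cv2.imread("pics/top0.png");s=cv2.imread("pics/scene0.png")
def c(i,u,v,w,h,S): return cv2.resize(i[v:v+h,u:u+w],(w*S,h*S),interpolation=cv2.INTER_CUBIC)
# top gauge, top rack / scene rack, scene gauge
A=np.hstack([c(t,335,220,60,60,5),c(t,420,240,75,40,5)[:, :] if 0 else cv2.copyMakeBorder(c(t,420,240,80,40,6),0,60,0,0,0)])
B=np.hstack([c(s,105,175,90,75,4),c(s,222,195,100,75,4)])
w=max(A.shape[1],B.shape[1])
p=lambda m:cv2.copyMakeBorder(m,0,0,0,w-m.shape[1],0)
M=np.vstack([p(A),p(B)]);print(A.shape,B.shape,M.shape);cv2.imwrite("pics/c1.png",M)
H=np.vstack([c(t,245,235,75,60,5),]);H2=c(s,315,180,85,75,4)
h=max(H.shape[0],H2.shape[0]);q=lambda m:cv2.copyMakeBorder(m,0,h-m.shape[0],0,0,0)
M=np.hstack([q(H),q(H2)]);print(M.shape);cv2.imwrite("pics/c2.png",M)
E
```

```text
(300, 780, 3) (300, 760, 3) (600, 780, 3)
(300, 715, 3)
```

View pics/c1.png

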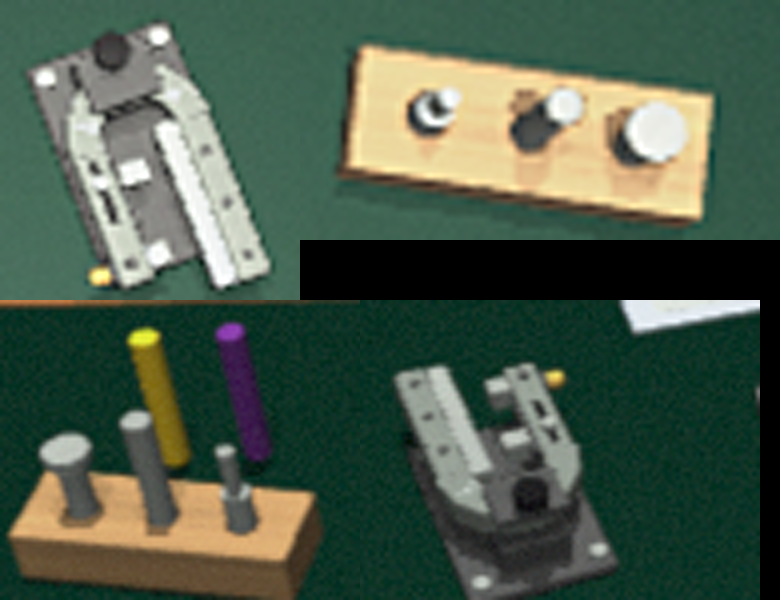

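View pics/c2.png

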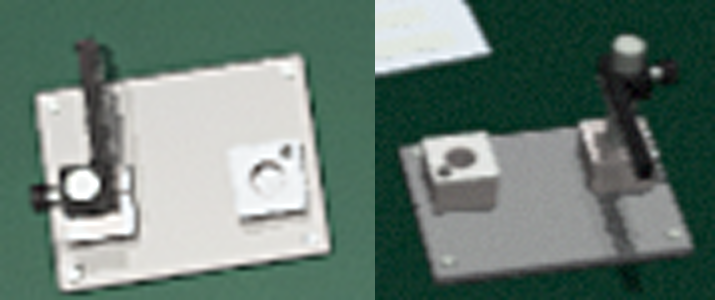

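The crops show the plain pin in the middle hole: top view tip (464,257.5), scene (139,205). The socket hole is at (298.6,271.4) in the top view and (336.3,219.3) in the scene view. In the top view the gauge's mouth faces the robot, with the fixed anvil bar on the right, from (366,246) to (377.5,277).

```bash
python3 - <<'E'
from h import *
print("pin",at("top",464,257.5,110),at("scene",139.2,205.3,110))
print("sock",at("top",298.6,271.4,35),at("scene",336.3,219.3,35))
g=lambda x,y:(335+x/5,220+y/5)
for n,p in dict(faceNear=(212,287),faceFar=(157,130),outNear=(233,283),outFar=(176,122),goFaceNear=(173,258),goC=(160,252),nogoC=(134,172)).items(): print(n,at("top",*g(*p),48))
s=lambda x,y:(222+(x-360)/4,195+(y-300)/4)
for n,p in dict(outNear=(429,368),faceNear=(447,367),faceFar=(491,468),outFar=(474,474),goC=(498,385),goTopNear=(508,378),nogoC=(515,436)).items(): print("s",n,at("scene",*s(*p),48))
E
```

```text
pin [ 525.  -251.1  110. ] [ 530.9 -250.1  110. ]
sock [503.5 211.3  35. ] [512.1 212.4  35. ]
faceNear [481.2 -14.6  48. ]
faceFar [573.   14.4  48. ]
outNear [483.3 -26.6  48. ]
outFar [577.6   3.3  48. ]
goFaceNear [498.2   7.3  48. ]
goC [501.8  14.6  48. ]
nogoC [548.6  28.4  48. ]
s outNear [491.3 -26.1  48. ]
s faceNear [490.8 -15.   48. ]
s faceFar [581.9  15.9  48. ]
s outFar [586.6   6.1  48. ]
s goC [508.6  17.1  48. ]
s goTopNear [502.4  23.   48. ]
s nogoC [554.8  29.   48. ]
```

```bash
cat >> h.py <<'E'
from scipy.spatial.transform import Rotation as Ro
def rel(*P):
    s=env.state();R=Ro.from_euler("xyz",s["tcp_rot"]).as_matrix();p=s["eef_pos"];y0=np.degrees(s["tcp_rot"][2])
    for x,y,z,yaw in P: print("shift",(R.T@(np.array([x,y,z])-p)).round(2),"turn",round((y0-yaw+180)%360-180,2))
def st():
    s=env.state();print("t",round(s["t"],2),"p",s["eef_pos"].round(2),"rpy",np.degrees(s["tcp_rot"]).round(2),"F",s["ft_force"].round(2),"M",s["moment"].round(3),"op",round(s["opening"],3),"g",round(s["grip_force"],1))
E
python3 - <<'E'
from h import *
rel((500,150,214,120),(528,-250.6,214,82))
for z in(0,100,110,120): print(z,at("scene",105+146/4,175+37/4,z),at("scene",105+231/4,175+31/4,z),at("top",471,290,z),at("top",453,293,z))
print(at("scene",105+175/4,175+163/4,0),at("scene",105+258/4,175+157/4,0))
E
```

```text
shift [-4.3635e+02 -3.3816e+02  4.1000e-01] turn 43.4
shift [-577.65 -714.06    0.77] turn 81.4
0 [ 309.6 -311.7   -0. ] [ 304.9 -253.9   -0. ] [ 446.8 -291.8    0. ] [ 438.7 -238.6    0. ]
100 [ 438.6 -264.9  100. ] [ 434.5 -213.5  100. ] [ 435.5 -267.3  100. ] [ 427.9 -217.1  100. ]
110 [ 451.6 -260.2  110. ] [ 447.5 -209.4  110. ] [ 434.4 -264.8  110. ] [ 426.9 -215.   110. ]
120 [ 464.5 -255.6  120. ] [ 460.4 -205.4  120. ] [ 433.3 -262.4  120. ] [ 425.8 -212.8  120. ]
[ 442.5 -267.1    0. ] [ 438.5 -214.3    0. ]
```

Emit:
step_arm(
  plan=[
    [[-40,-31,0,6,1],[-80,-62,0,12,1],[-120,-93,0,18,1],[-160,-124,0,24,1],[-200,-155,0,30,1],[-240,-186,0,36,1],[-280,-217,0,42,1],[-320,-248,0,44,1]],
  ],
)

```text
t: 0.77
eef_pos: [373.4, 326.2, 214.6]
tcp_rot: [-3.142, -0.0, 2.078]
ft_force: [1.0, 0.4, -0.1]
opening: 1.003
grip_force: 0.0
```

```bash
python3 -c "
from h import *
st();rel((500,50,214,105),(528,-250.6,190,82))"
```

```text
t 0.77 p [373.37 326.18 214.6 ] rpy [-180.     -0.    119.06] F [ 0.95  0.41 -0.12] M [-0.052 -0.031 -0.019] op 1.003 g 0.0
shift [-302.92  -23.46    0.58] turn 14.06
shift [-579.28 -145.     24.57] turn 37.06
```

Emit:
step_arm(
  plan=[
    [[-38,-3,0,2,1],[-76,-6,0,4,1],[-114,-9,0,6,1],[-152,-12,0,8,1],[-190,-15,0,10,1],[-228,-18,0,12,1],[-266,-21,0,14,1],[-303,-23,0,14,1]],
  ],
)

```text
t: 1.43
eef_pos: [501.7, 50.7, 214.6]
tcp_rot: [-3.141, -0.0, 1.837]
ft_force: [1.2, 0.7, 0.1]
opening: 1.001
grip_force: 0.0
```

```bash
python3 -c "
from h import *
st();rel((528,-250.6,190,82))"
```

```text
t 1.43 p [501.72  50.72 214.56] rpy [-1.7999e+02 -1.0000e-02  1.0525e+02] F [1.23 0.7  0.05] M [-0.073  0.064  0.032] op 1.001 g 0.0
shift [-297.62  -53.93   24.52] turn 23.25
```

Emit:
step_arm(
  plan=[
    [[-38,-7,3,3,0.4],[-76,-14,6,6,0.4],[-114,-21,9,9,0.4],[-152,-28,12,12,0.4],[-190,-35,15,15,0.4],[-228,-42,18,18,0.4],[-266,-49,22,21,0.4],[-298,-54,25,23.2,0.4]],
  ],
)

```text
t: 2.1
eef_pos: [528.1, -251.5, 189.1]
tcp_rot: [-3.141, -0.0, 1.431]
ft_force: [0.5, 0.6, -0.2]
opening: 0.701
grip_force: 0.0
```

```bash
python3 -c "
from h import *
t=env.read_camera('top');s=env.read_camera('scene')
st();rel((528,-250.6,61,82))
print(pix('scene',env.state()['eef_pos']),pix('top',env.state()['eef_pos']))
a=cv2.resize(t[215:305,420:505],None,fx=4.5,fy=4.5,interpolation=2);b=cv2.resize(s[130:255,85:200],None,fx=3.4,fy=3.4,interpolation=2)
h=max(a.shape[0],b.shape[0]);q=lambda m:cv2.copyMakeBorder(m,0,h-m.shape[0],0,0,0)
cv2.imwrite('pics/c3.png',np.hstack([q(a),q(b)]))"
```

```text
t 2.2 p [ 528.29 -253.03  188.43] rpy [-1.7997e+02  1.0000e-02  8.1890e+01] F [-0.27  1.48 -0.29] M [-0.081  0.031 -0.018] op 0.702 g 0.0
shift [  2.39  -0.56 127.43] turn -0.11
[130.4 177.7] [471.4 251.3]
```

View pics/c3.png

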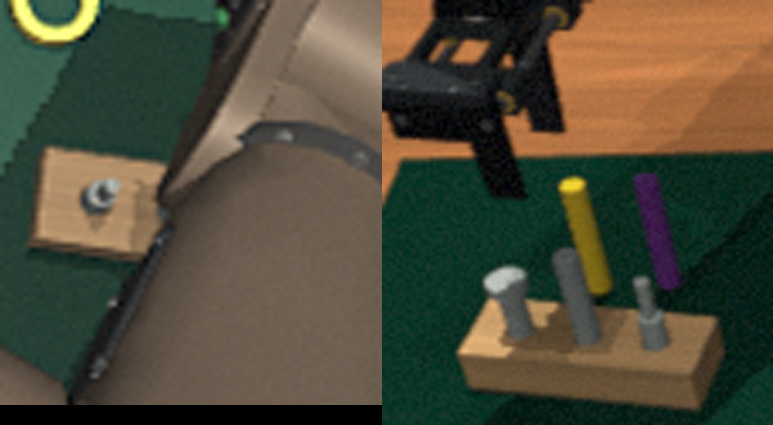

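The crop shows the gripper above the pin. In the scene view the near finger's bottom outer edge is at about (121.5,187.3), and the rear finger's bottom inner edge at about (133.4,168.5). I'll compare these with the known TCP to get the scene camera's offset.

```bash
python3 -c "
from h import *
s=env.state();p=s['eef_pos'];R=Ro.from_euler('xyz',s['tcp_rot']).as_matrix()
for y in(-45.3,-33.3,33.3,45.3): print(y,(p+R@[0,y,0]).round(1),pix('scene',p+R@[0,y,0]))
z=p[2]
print(at('scene',121.5,187.3,z),at('scene',133.4,168.5,z))
"
```

```text
-45.3 [ 483.4 -246.6  188.5] [137.3 165.7]
-33.3 [ 495.3 -248.3  188.4] [135.5 168.8]
33.3 [ 561.3 -257.7  188.4] [125. 187.]
45.3 [ 573.1 -259.4  188.4] [123.  190.5]
[ 562.  -265.2  188.4] [ 493.9 -253.4  188.4]
```

Emit:
step_arm(
  plan=[
    [[4,2,36,0,0.4],[4,2,70,0,0.4],[4,2,70,0,0.4]],
  ],
)

```text
t: 2.45
eef_pos: [528.5, -243.3, 114.4]
tcp_rot: [-3.134, -0.004, 1.435]
ft_force: [-0.3, 0.7, -0.6]
opening: 0.702
grip_force: 0.0
```

```bash
python3 -c "
from h import *
s=env.read_camera('scene')
st()
crop(s,100,170,190,250,7,'pics/c4.png')
s=env.state();p=s['eef_pos'];R=Ro.from_euler('xyz',s['tcp_rot']).as_matrix()
for x in (-10,10):
  for y in(-33.3,33.3): print(x,y,(pix('scene',p+R@[x,y,0])-[100,170])*7)
"
```

```text
t 2.5 p [ 529.67 -243.89  117.43] rpy [-1.7968e+02 -1.5000e-01  8.2240e+01] F [-0.38 -0.82  0.68] M [-0.059  0.08  -0.015] op 0.701 g 0.0
-10 -33.3 [292.6 161.7]
-10 33.3 [225.4 291.2]
10 -33.3 [350.  165.2]
10 33.3 [285.6 295.4]
```

View pics/c4.png

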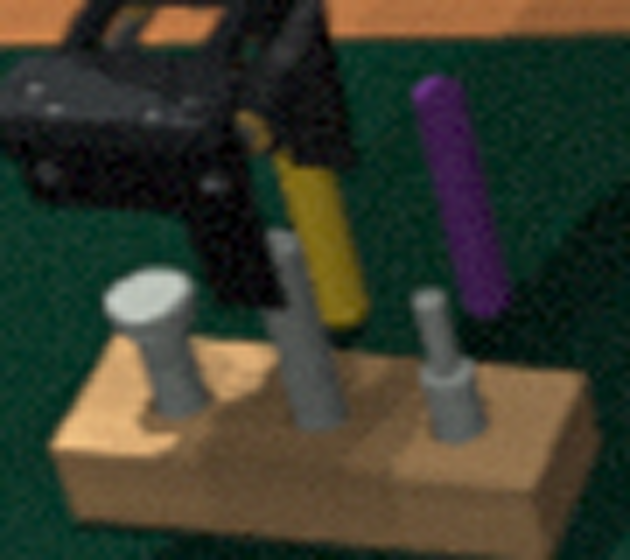

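Fingertip edges at (222..285,303) and (353,168) match the prediction from the TCP within 1.5 mm, so the scene camera can be trusted. The pin axis is then at about (531,-250).

```bash
python3 -c "
from h import *
st();rel((531,-250.2,117,82),(531,-250.2,62,82))"
```

```text
t 2.5 p [ 529.67 -243.89  117.43] rpy [-1.7968e+02 -1.5000e-01  8.2240e+01] F [-0.38 -0.82  0.68] M [-0.059  0.08  -0.015] op 0.701 g 0.0
shift [-6.07  2.17  0.4 ] turn 0.24
shift [-6.21  2.47 55.4 ] turn 0.24
```

Emit:
step_arm(
  plan=[
    [[-6,2,0,0,0.4],[-6,2,0,0,0.4],[-6,2,25,0,0.4],[-6,2,54,0,0.4],[-6,2,54,0,0.4],[-6,2,54,0,0.4]],
  ],
)

```text
t: 3.0
eef_pos: [532.3, -251.6, 66.5]
tcp_rot: [-3.141, -0.0, 1.435]
ft_force: [-0.1, 0.6, 0.5]
opening: 0.699
grip_force: 0.0
```

```bash
python3 -c "
from h import *
st();rel((531,-250.2,62,82))"
```

```text
t 3.0 p [ 532.33 -251.56   66.48] rpy [-1.7998e+02 -1.0000e-02  8.2200e+01] F [-0.07  0.6   0.5 ] M [-0.077  0.132  0.003] op 0.699 g 0.0
shift [ 1.16 -1.5   4.48] turn 0.2
```

Emit:
step_arm(
  plan=[
    [[1,-1.5,4.5,0,0.4],[1,-1.5,4.5,0,0.0],[1,-1.5,4.5,0,-0.4],[1,-1.5,4.5,0,-1],[1,-1.5,4.5,0,-1],[1,-1.5,4.5,0,-1]],
  ],
)

```text
t: 3.5
eef_pos: [530.9, -250.3, 61.5]
tcp_rot: [3.141, 0.0, 1.435]
ft_force: [0.3, -0.1, -1.0]
opening: 0.408
grip_force: 0.0
```

```bash
python3 -c "
from h import *
st()"
```

```text
t 3.5 p [ 530.94 -250.32   61.52] rpy [1.7997e+02 1.0000e-02 8.2200e+01] F [ 0.28 -0.07 -0.95] M [-0.111  0.04  -0.001] op 0.408 g 0.0
```

Emit:
step_arm(
  plan=[
    [[0,0,0,0,-1],[0,0,0,0,-1],[0,0,0,0,-1],[0,0,0,0,-1],[0,0,0,0,-1]],
  ],
)

```text
t: 3.92
eef_pos: [530.2, -250.1, 61.0]
tcp_rot: [-3.14, -0.0, 1.435]
ft_force: [-5.0, 1.2, 2.7]
opening: 0.182
grip_force: 30.0
```

```bash
python3 -c "
from h import *
st()"
```

```text
t 3.92 p [ 530.18 -250.09   61.  ] rpy [-1.7992e+02 -2.0000e-02  8.2200e+01] F [-4.99  1.21  2.66] M [-0.113  1.113 -0.003] op 0.182 g 30.0
```

Emit:
step_arm(
  plan=[
    [[0,-0.5,0,0,-1],[0,-0.5,0,0,-1],[0,-0.5,-8,0,-1],[0,-0.5,-20,0,-1],[0,-0.5,-50,0,-1],[0,-0.5,-85,0,-1],[0,-0.5,-120,0,-1],[0,-0.5,-120,0,-1]],
  ],
)

```text
t: 4.58
eef_pos: [532.8, -251.4, 188.1]
tcp_rot: [3.131, 0.004, 1.435]
ft_force: [0.8, -0.1, -1.3]
opening: 0.183
grip_force: 30.0
```

```bash
python3 -c "
from h import *
st()
# gauge frame from scene (z=48) : yaw, faces
th=np.radians(18.4);X=np.array([np.cos(th),np.sin(th)]);Y=np.array([-X[1],X[0]])
fn=np.array([490.8,-15.]);ff=np.array([581.9,15.9]);on=np.array([491.3,-26.1]);of=np.array([586.6,6.1]);go=np.array([508.6,17.1]);ng=np.array([554.8,29.])
for n,p in dict(fn=fn,ff=ff,on=on,of=of,go=go,ng=ng).items(): print(n,(X@p).round(1),(Y@p).round(1))
"
```

```text
t 4.58 p [ 532.84 -251.41  188.11] rpy [179.42   0.23  82.2 ] F [ 0.81 -0.12 -1.33] M [-0.104  0.066 -0.042] op 0.183 g 30.0
fn 461.0 -169.2
ff 557.2 -168.6
on 457.9 -179.8
of 558.5 -179.4
go 488.0 -144.3
ng 535.6 -147.6
```

```bash
python3 -c "
from h import *
st();rel((460.8,-12.5,188,108.4))"
```

```text
t 4.58 p [ 532.84 -251.41  188.11] rpy [179.42   0.23  82.2 ] F [ 0.81 -0.12 -1.33] M [-0.104  0.066 -0.042] op 0.183 g 30.0
shift [ 226.92 -103.78   -1.85] turn -26.2
```

Emit:
step_arm(
  plan=[
    [[20,-9,0,-3,-1],[55,-25,0,-7,-1],[90,-41,0,-12,-1],[125,-57,0,-17,-1],[160,-73,0,-22,-1],[195,-89,0,-26,-1],[218,-100,0,-26,-1],[227,-104,0,-26,-1]],
  ],
)

```text
t: 5.25
eef_pos: [457.0, -8.5, 181.5]
tcp_rot: [3.141, -0.0, 1.891]
ft_force: [0.4, -0.2, -1.3]
opening: 0.183
grip_force: 30.0
```

Emit:
step_arm(
  plan=[
    [[0,0,0,0,-1],[0,0,0,0,-1]],
  ],
)

```text
t: 5.42
eef_pos: [458.8, -11.4, 181.4]
tcp_rot: [3.14, 0.001, 1.889]
ft_force: [-0.0, 0.6, -0.4]
opening: 0.19
grip_force: 30.0
```

```bash
python3 -c "
from h import *
st();rel((460.8,-12.5,69,108.4))"
```

```text
t 5.42 p [458.82 -11.39 181.42] rpy [1.7993e+02 4.0000e-02 1.0824e+02] F [-0.01  0.62 -0.37] M [-0.083  0.026  0.012] op 0.19 g 30.0
shift [ -1.59   1.4  112.42] turn -0.16
```

Emit:
step_arm(
  plan=[
    [[-1,1,30,0,-1],[-1,1,65,0,-1],[-1,1,98,0,-1],[-1,1,112,0,-1],[-1,1,112,0,-1],[-1,1,112,0,-1]],
  ],
)

```text
t: 5.92
eef_pos: [459.8, -12.9, 68.7]
tcp_rot: [-3.141, -0.001, 1.887]
ft_force: [-1.0, -0.8, -0.7]
opening: 0.185
grip_force: 30.0
```

```bash
python3 -c "
from h import *
s=env.read_camera('scene');crop(s,210,140,310,270,4.5,'pics/c5.png')
st();rel((460.8,-12.5,69,108.4))"
```

```text
t 5.97 p [460.17 -12.76  69.58] rpy [1.7997e+02 1.0000e-02 1.0812e+02] F [-0.36  0.19 -1.27] M [-0.038  0.02   0.051] op 0.186 g 30.0
shift [0.05 0.68 0.58] turn -0.28
```

View pics/c5.png

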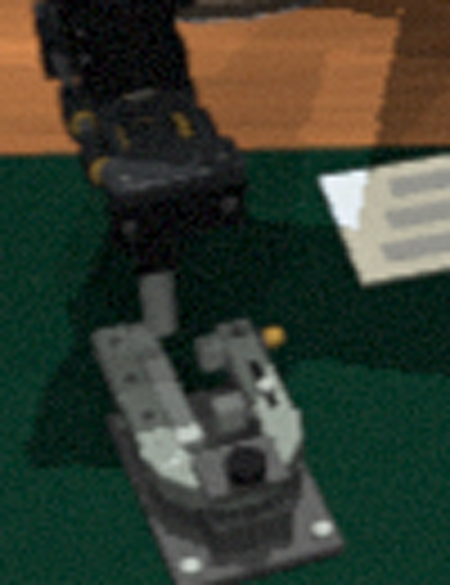

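The pin is upright in front of the mouth, with its foot at about crop (163,333), i.e. scene (246.2,214). I'll compare that with where it should project.

```bash
python3 -c "
from h import *
for z in(18,40,65):
  q=pix('scene',(460.17,-12.76,z));print(z,q,(q-[210,140])*4.5)
print(at('scene',246.2,213.5,20))
s=env.read_camera('scene');g=cv2.cvtColor(s,6)
for r in (203,206,209,212,214): print(r,g[r,236:256])
"
```

```text
18 [246.3 212.7] [163.35 327.15]
40 [245.6 206.1] [160.2  297.45]
65 [244.8 198.5] [156.6  263.25]
[465.5 -12.7  20. ]
203 [ 7 14 23 12 30 61 75 81 79 78 77 66 39 13  9 17 17 13  6 11]
206 [19 18 18 15 14 48 64 81 76 84 82 72 52 18  9 22 13 13 19 12]
209 [17 24 12 13 14 31 61 79 78 83 83 74 61 29 10 24 17 17 13 11]
212 [66 65 58 66 81 76 77 80 81 79 86 81 66 35 12 11 22 17 10 18]
214 [ 93 102  97  92  92  97  92  96  80  64  50  46  29  19  11  15  16  15
  24  43]
```

Emit:
step_arm(
  plan=[
    [[3.5,5,0.5,0,-1],[3.5,15,0.5,0,-1],[3.5,24,0.5,0,-1],[3.5,31,0.5,0,-1],[3.5,35,0.5,0,-1],[3.5,35,0.5,0,-1],[3.5,35,0.5,0,-1]],
  ],
)

```text
t: 6.6
eef_pos: [491.5, 2.6, 68.5]
tcp_rot: [-3.141, -0.0, 1.889]
ft_force: [-0.5, 0.2, -2.2]
opening: 0.186
grip_force: 30.0
```

```bash
cat >> h.py <<'E'
def gs():
    s=env.state();th=np.radians(18.4);R=np.array([[np.cos(th),np.sin(th)],[-np.sin(th),np.cos(th)]])
    p=R@(s["eef_pos"][:2]-[513.6,3.0]);f=R@s["ft_force"][:2]
    print("t",round(s["t"],2),"g xy",p.round(2),"z",round(s["eef_pos"][2],2),"Fxy",f.round(2),"Fz",round(s["ft_force"][2],2),"yaw",np.degrees(s["tcp_rot"][2]).round(2),"M",(R@s["moment"][:2]).round(3))
E
python3 -c "
from h import *
gs()"
```

```text
t 6.6 g xy [-21.08   6.64] z 68.52 Fxy [-0.38  0.37] Fz -2.19 yaw 108.22 M [-0.045  0.091]
```

Emit:
step_arm(
  plan=[
    [[-0.8,0,0,0,-1],[-1.6,0,0,0,-1],[-2.4,0,0,0,-1],[-3.2,0,0,0,-1],[-3.2,0,0,0,-1],[-3.2,0,0,0,-1]],
  ],
)

```text
t: 7.1
eef_pos: [492.5, -0.7, 68.6]
tcp_rot: [3.142, -0.0, 1.888]
ft_force: [0.6, 1.1, -0.4]
opening: 0.188
grip_force: 30.0
```

```bash
python3 -c "
from h import *
gs()"
```

```text
t 7.1 g xy [-21.22   3.17] z 68.63 Fxy [0.95 0.86] Fz -0.43 yaw 108.18 M [-0.057  0.005]
```

Emit:
step_arm(
  plan=[
    [[-0.4,0,0,0,-1],[-0.8,0,0,0,-1],[-1.2,0,0,0,-1],[-1.2,0,0,0,-1],[-1.2,0,0,0,-1]],
  ],
)

```text
t: 7.52
eef_pos: [492.9, -1.7, 68.6]
tcp_rot: [3.142, -0.0, 1.888]
ft_force: [-0.2, -0.8, -0.5]
opening: 0.186
grip_force: 30.0
```

```bash
python3 -c "
from h import *
gs()"
```

```text
t 7.52 g xy [-21.13   2.05] z 68.62 Fxy [-0.47 -0.7 ] Fz -0.49 yaw 108.19 M [-0.034  0.047]
```

Emit:
step_arm(
  plan=[
    [[-0.4,0,0,0,-1],[-0.4,0,0,0,-1],[-0.8,0,0,0,-1],[-0.8,0,0,0,-1],[-0.8,0,0,0,-1]],
  ],
)

```text
t: 7.93
eef_pos: [493.1, -2.5, 68.6]
tcp_rot: [3.142, -0.0, 1.888]
ft_force: [-0.3, -0.5, -1.4]
opening: 0.185
grip_force: 30.0
```

```bash
python3 -c "
from h import *
gs()"
```

```text
t 7.93 g xy [-21.15   1.21] z 68.62 Fxy [-0.48 -0.4 ] Fz -1.42 yaw 108.19 M [-0.028  0.048]
```

Emit:
step_arm(
  plan=[
    [[-0.3,0,0,0,-1],[-0.3,0,0,0,-1],[-0.6,0,0,0,-1],[-0.6,0,0,0,-1],[-0.6,0,0,0,-1]],
  ],
)

```text
t: 8.35
eef_pos: [493.3, -3.1, 68.6]
tcp_rot: [3.142, -0.0, 1.888]
ft_force: [0.1, -0.4, -1.4]
opening: 0.186
grip_force: 30.0
```

```bash
python3 -c "
from h import *
gs()"
```

```text
t 8.35 g xy [-21.15   0.64] z 68.62 Fxy [-0.07 -0.42] Fz -1.43 yaw 108.19 M [-0.024  0.052]
```

Emit:
step_arm(
  plan=[
    [[-0.4,0,0,0,-1],[-0.4,0,0,0,-1],[-0.8,0,0,0,-1],[-0.8,0,0,0,-1],[-0.8,0,0,0,-1]],
  ],
)

```text
t: 8.77
eef_pos: [493.6, -3.8, 68.6]
tcp_rot: [3.142, -0.0, 1.888]
ft_force: [0.2, -0.3, -2.1]
opening: 0.186
grip_force: 30.0
```

```bash
python3 -c "
from h import *
gs()"
```

```text
t 8.77 g xy [-21.15  -0.15] z 68.62 Fxy [ 0.08 -0.38] Fz -2.13 yaw 108.19 M [-0.096  0.062]
```

Emit:
step_arm(
  plan=[
    [[-0.3,0,0,0,-1],[-0.3,0,0,0,-1],[-0.6,0,0,0,-1],[-0.6,0,0,0,-1],[-0.6,0,0,0,-1]],
  ],
)

```text
t: 9.18
eef_pos: [493.6, -4.2, 68.6]
tcp_rot: [-3.142, -0.0, 1.888]
ft_force: [-0.2, 3.4, -0.1]
opening: 0.184
grip_force: 30.0
```

```bash
python3 -c "
from h import *
gs()"
```

```text
t 9.18 g xy [-21.19  -0.5 ] z 68.63 Fxy [0.87 3.25] Fz -0.07 yaw 108.19 M [ 0.872 -0.157]
```

Emit:
step_arm(
  plan=[
    [[1.1,0,0,0,-1],[1.1,0,0,0,-1],[1.1,2,0,0,-1],[1.1,4,0,0,-1],[1.1,6,0,0,-1],[1.1,8,0,0,-1],[1.1,10,0,0,-1],[1.1,10,0,0,-1]],
  ],
)

```text
t: 9.85
eef_pos: [503.3, -0.1, 68.6]
tcp_rot: [3.141, 0.0, 1.888]
ft_force: [-0.3, -0.5, -1.2]
opening: 0.185
grip_force: 30.0
```

```bash
python3 -c "
from h import *
gs()"
```

```text
t 9.85 g xy [-10.72   0.25] z 68.6 Fxy [-0.46 -0.33] Fz -1.2 yaw 108.2 M [-0.103  0.055]
```

Emit:
step_arm(
  plan=[
    [[0,2,0,0,-1],[0,4,0,0,-1],[0,6,0,0,-1],[0,6,0,0,-1]],
  ],
)

```text
t: 10.18
eef_pos: [509.0, 1.8, 68.6]
tcp_rot: [3.141, 0.0, 1.888]
ft_force: [0.4, 0.3, -1.0]
opening: 0.184
grip_force: 30.0
```

```bash
python3 -c "
from h import *
gs()"
```

```text
t 10.18 g xy [-4.71  0.26] z 68.64 Fxy [0.49 0.2 ] Fz -0.97 yaw 108.2 M [-0.057  0.067]
```

Emit:
step_arm(
  plan=[
    [[0,2,0,0,-1],[0,4,0,0,-1],[0,6,0,0,-1],[0,8,0,0,-1],[0,10,0,0,-1],[0,10,0,0,-1]],
  ],
)

```text
t: 10.68
eef_pos: [518.4, 4.9, 68.6]
tcp_rot: [3.141, -0.0, 1.888]
ft_force: [-0.2, 0.6, -2.3]
opening: 0.185
grip_force: 30.0
```

```bash
python3 -c "
from h import *
gs()"
```

```text
t 10.68 g xy [5.21 0.3 ] z 68.61 Fxy [0.05 0.63] Fz -2.27 yaw 108.19 M [ 0.056 -0.026]
```

Emit:
step_arm(
  plan=[
    [[0,2,0,0,-1],[0,4,0,0,-1],[0,6,0,0,-1],[0,8,0,0,-1],[0,8,0,0,-1]],
  ],
)

```text
t: 11.1
eef_pos: [525.9, 7.5, 68.5]
tcp_rot: [-3.142, -0.0, 1.888]
ft_force: [-0.7, 1.6, -1.5]
opening: 0.187
grip_force: 30.0
```

```bash
python3 -c "
from h import *
gs()"
```

```text
t 11.1 g xy [13.09  0.37] z 68.54 Fxy [-0.15  1.73] Fz -1.51 yaw 108.2 M [ 0.478 -0.045]
```

Emit:
step_arm(
  plan=[
    [[0.5,0,0,0,-1],[0.53,1.5,0,0,-1],[0.56,3,0,0,-1],[0.58,4.5,0,0,-1],[0.6,5.5,0,0,-1],[0.62,6.5,0,0,-1],[0.64,7.5,0,0,-1]],
  ],
)

```text
t: 11.68
eef_pos: [532.8, 10.2, 68.6]
tcp_rot: [3.141, -0.0, 1.888]
ft_force: [0.3, 0.9, -1.6]
opening: 0.184
grip_force: 30.0
```

```bash
python3 -c "
from h import *
gs()"
```

```text
t 11.68 g xy [20.48  0.81] z 68.63 Fxy [0.62 0.79] Fz -1.63 yaw 108.19 M [-0.044  0.067]
```

Emit:
step_arm(
  plan=[
    [[0.01,0.8,0,0,-1],[0.03,1.6,0,0,-1],[0.04,2.4,0,0,-1],[0.05,3.2,0,0,-1],[0.07,4,0,0,-1],[0.07,4,0,0,-1]],
  ],
)

```text
t: 12.18
eef_pos: [536.6, 11.6, 68.6]
tcp_rot: [3.141, -0.0, 1.888]
ft_force: [0.4, 0.9, -1.5]
opening: 0.187
grip_force: 30.0
```

```bash
python3 -c "
from h import *
gs()"
```

```text
t 12.18 g xy [24.52  0.88] z 68.63 Fxy [0.63 0.71] Fz -1.49 yaw 108.19 M [-0.097  0.06 ]
```

Emit:
step_arm(
  plan=[
    [[0.01,0.7,0,0,-1],[0.03,1.4,0,0,-1],[0.04,2.1,0,0,-1],[0.05,2.8,0,0,-1],[0.07,3.5,0,0,-1],[0.07,3.5,0,0,-1]],
  ],
)

```text
t: 12.68
eef_pos: [539.9, 12.7, 68.6]
tcp_rot: [3.141, -0.0, 1.888]
ft_force: [-0.5, -0.2, -1.5]
opening: 0.183
grip_force: 30.0
```

```bash
python3 -c "
from h import *
gs()"
```

```text
t 12.68 g xy [27.98  0.95] z 68.62 Fxy [-0.54 -0.02] Fz -1.47 yaw 108.2 M [-0.048  0.053]
```

Emit:
step_arm(
  plan=[
    [[0.01,0.5,0,0,-1],[0.03,1,0,0,-1],[0.04,1.5,0,0,-1],[0.05,2,0,0,-1],[0.05,2,0,0,-1]],
  ],
)

```text
t: 13.1
eef_pos: [541.7, 13.4, 68.6]
tcp_rot: [3.141, -0.0, 1.888]
ft_force: [0.6, -0.3, -1.0]
opening: 0.181
grip_force: 30.0
```

```bash
python3 -c "
from h import *
gs()"
```

```text
t 13.1 g xy [29.96  0.99] z 68.65 Fxy [ 0.49 -0.49] Fz -0.99 yaw 108.19 M [-0.076  0.076]
```

Emit:
step_arm(
  plan=[
    [[0.01,0.5,0,0,-1],[0.03,1,0,0,-1],[0.03,1.5,0,0,-1],[0.03,1.5,0,0,-1]],
  ],
)

```text
t: 13.43
eef_pos: [543.1, 13.9, 68.6]
tcp_rot: [3.141, -0.0, 1.888]
ft_force: [0.6, 0.5, -0.8]
opening: 0.184
grip_force: 30.0
```

```bash
python3 -c "
from h import *
gs()"
```

```text
t 13.43 g xy [31.45  1.02] z 68.64 Fxy [0.69 0.3 ] Fz -0.83 yaw 108.2 M [-0.075  0.067]
```

Emit:
step_arm(
  plan=[
    [[0.01,0.4,0,0,-1],[0.02,0.8,0,0,-1],[0.02,1.2,0,0,-1],[0.02,1.2,0,0,-1]],
  ],
)

```text
t: 13.77
eef_pos: [544.2, 14.3, 68.6]
tcp_rot: [3.141, -0.0, 1.888]
ft_force: [-0.6, -0.7, -0.7]
opening: 0.187
grip_force: 30.0
```

```bash
python3 -c "
from h import *
gs()"
```

```text
t 13.77 g xy [32.64  1.04] z 68.64 Fxy [-0.84 -0.48] Fz -0.68 yaw 108.19 M [-0.106  0.071]
```

Emit:
step_arm(
  plan=[
    [[0.01,0.4,0,0,-1],[0.02,0.8,0,0,-1],[0.02,0.8,0,0,-1]],
  ],
)

```text
t: 14.02
eef_pos: [544.7, 14.5, 68.6]
tcp_rot: [-3.141, -0.0, 1.888]
ft_force: [-1.5, -1.0, -0.2]
opening: 0.188
grip_force: 30.0
```

```bash
python3 -c "
from h import *
gs()"
```

```text
t 14.02 g xy [33.12  1.13] z 68.57 Fxy [-1.75 -0.45] Fz -0.15 yaw 108.2 M [-0.104  0.352]
```

Emit:
step_arm(
  plan=[
    [[0.01,0.4,0,0,-1],[0.02,0.8,0,0,-1],[0.02,0.8,0,0,-1]],
  ],
)

```text
t: 14.27
eef_pos: [545.0, 14.7, 68.5]
tcp_rot: [-3.14, -0.001, 1.889]
ft_force: [-5.1, -2.3, -0.4]
opening: 0.185
grip_force: 30.0
```

```bash
python3 -c "
from h import *
gs()"
```

```text
t 14.27 g xy [33.5   1.21] z 68.48 Fxy [-5.59 -0.57] Fz -0.37 yaw 108.2 M [-0.2    1.141]
```

Emit:
step_arm(
  plan=[
    [[0,0.3,0,0,-1],[0,0.3,0,0,-1],[0,0.3,0,0,-1]],
  ],
)

```text
t: 14.52
eef_pos: [545.1, 14.8, 68.4]
tcp_rot: [-3.14, -0.001, 1.889]
ft_force: [-5.2, -2.7, 0.7]
opening: 0.186
grip_force: 30.0
```

```bash
python3 -c "
from h import *
gs()"
```

```text
t 14.52 g xy [33.59  1.25] z 68.45 Fxy [-5.74 -0.9 ] Fz 0.72 yaw 108.21 M [-0.241  1.372]
```

Emit:
step_arm(
  plan=[
    [[0,0.3,0,0,-1],[0,0.3,0,0,-1],[0,0.3,0,0,-1],[0,0.3,0,0,-1]],
  ],
)

```text
t: 14.85
eef_pos: [545.2, 14.8, 68.5]
tcp_rot: [-3.139, -0.001, 1.889]
ft_force: [-6.8, -3.3, 1.7]
opening: 0.186
grip_force: 30.0
```

```bash
python3 -c "
from h import *
gs()"
```

```text
t 14.85 g xy [33.71  1.26] z 68.46 Fxy [-7.48 -1.01] Fz 1.67 yaw 108.21 M [-0.263  1.612]
```

Emit:
step_arm(
  plan=[
    [[0,0.08,0,0,-1],[0,0.08,0,0,-1],[0,0.08,0,0,-1],[0,0.08,0,0,-1],[0,0.08,0,0,-1],[0,0.08,0,0,-1],[0,0.08,0,0,-1],[0,0.08,0,0,-1]],
  ],
)

```text
t: 15.52
eef_pos: [545.2, 14.8, 68.4]
tcp_rot: [-3.139, -0.001, 1.889]
ft_force: [-6.3, -2.9, 2.0]
opening: 0.185
grip_force: 30.0
```

```bash
python3 -c "
from h import *
gs()"
```

```text
t 15.52 g xy [33.74  1.26] z 68.43 Fxy [-6.89 -0.81] Fz 1.99 yaw 108.2 M [-0.257  1.635]
```

Emit:
step_arm(
  plan=[
    [[0,0,0,0,-1],[0,0,0,0,-1],[0,0,0,0,-1],[0,0,0,0,-1],[0,0,0,0,-1],[0,0,0,0,-1],[0,0,0,0,-1],[0,0,0,0,-1]],
  ],
)

```text
t: 16.18
eef_pos: [545.2, 14.9, 68.4]
tcp_rot: [-3.139, -0.001, 1.889]
ft_force: [-5.6, -3.6, 2.1]
opening: 0.183
grip_force: 30.0
```

```bash
python3 -c "
from h import *
gs()"
```

```text
t 16.18 g xy [33.71  1.28] z 68.41 Fxy [-6.44 -1.65] Fz 2.1 yaw 108.21 M [-0.24   1.588]
```

Emit:
step_arm(
  plan=[
    [[0,0.15,0,0,-1],[0,0.15,0,0,-1],[0,0.15,0,0,-1],[0,0.15,0,0,-1],[0,0.15,0,0,-1],[0,0.15,0,0,-1],[0,0.15,0,0,-1],[0,0.15,0,0,-1]],
  ],
)

```text
t: 16.85
eef_pos: [545.3, 14.9, 68.4]
tcp_rot: [-3.139, -0.001, 1.889]
ft_force: [-6.7, -3.8, 1.4]
opening: 0.186
grip_force: 30.0
```

```bash
python3 -c "
from h import *
gs()"
```

```text
t 16.85 g xy [33.79  1.27] z 68.44 Fxy [-7.52 -1.46] Fz 1.4 yaw 108.21 M [-0.278  1.685]
```

Emit:
step_arm(
  plan=[
    [[0,0,0,0,-1],[0,0,0,0,-1],[0,0,0,0,-1],[0,0,0,0,-1],[0,0,0,0,-1],[0,0,0,0,-1],[0,0,0,0,-1],[0,0,0,0,-1]],
  ],
)

```text
t: 17.52
eef_pos: [545.2, 14.9, 68.4]
tcp_rot: [-3.139, -0.001, 1.889]
ft_force: [-7.2, -3.7, 2.0]
opening: 0.184
grip_force: 30.0
```

```bash
python3 -c "
from h import *
gs()"
```

```text
t 17.52 g xy [33.77  1.29] z 68.43 Fxy [-7.96 -1.24] Fz 2.02 yaw 108.21 M [-0.34   1.732]
```

Emit:
step_arm(
  plan=[
    [[0,-0.7,0,0,-1],[0,-1.5,0,0,-1],[-0.03,-3,0,0,-1],[-0.06,-5,0,0,-1],[-0.1,-8,0,0,-1],[-0.13,-11,0,0,-1],[-0.17,-14,0,0,-1],[-0.2,-17,0,0,-1]],
  ],
)

```text
t: 18.18
eef_pos: [530.1, 9.5, 68.7]
tcp_rot: [3.141, 0.0, 1.888]
ft_force: [-0.8, 0.6, -0.3]
opening: 0.188
grip_force: 30.0
```

```bash
python3 -c "
from h import *
gs()"
```

```text
t 18.18 g xy [17.72  0.93] z 68.66 Fxy [-0.61  0.83] Fz -0.26 yaw 108.2 M [-0.064  0.04 ]
```

Emit:
step_arm(
  plan=[
    [[-0.04,-2.5,0,0,-1],[-0.08,-5,0,0,-1],[-0.12,-7.5,0,0,-1],[-0.17,-10,0,0,-1],[-0.21,-12.5,0,0,-1],[-0.25,-15,0,0,-1],[-0.25,-15,0,0,-1]],
  ],
)

```text
t: 18.77
eef_pos: [515.7, 4.5, 68.6]
tcp_rot: [-3.141, -0.0, 1.888]
ft_force: [-0.0, 0.5, -2.0]
opening: 0.186
grip_force: 30.0
```

```bash
python3 -c "
from h import *
gs()"
```

```text
t 18.77 g xy [2.52 0.79] z 68.61 Fxy [0.14 0.45] Fz -2.02 yaw 108.19 M [-0.014  0.108]
```

Emit:
step_arm(
  plan=[
    [[-0.04,-2.5,0,0,-1],[-0.08,-5,0,0,-1],[-0.12,-7.5,0,0,-1],[-0.17,-10,0,0,-1],[-0.21,-12.5,0,0,-1],[-0.25,-15,0,0,-1],[-0.25,-15,0,0,-1]],
  ],
)

```text
t: 19.35
eef_pos: [501.5, -0.4, 68.6]
tcp_rot: [-3.141, -0.0, 1.888]
ft_force: [0.2, 0.5, -0.6]
opening: 0.183
grip_force: 30.0
```

```bash
python3 -c "
from h import *
gs()"
```

```text
t 19.35 g xy [-12.52   0.59] z 68.6 Fxy [0.34 0.36] Fz -0.6 yaw 108.19 M [-0.053  0.039]
```

Emit:
step_arm(
  plan=[
    [[0.3,-4,0,0,-1],[0.6,-9,0,0,-1],[1,-15,0,0,-1],[1,-22,0,0,-1],[1,-30,0,0,-1],[1,-38,0,0,-1],[1,-45,0,0,-1],[1,-48,0,0,-1]],
  ],
)

```text
t: 20.02
eef_pos: [454.9, -14.6, 68.7]
tcp_rot: [-3.141, -0.0, 1.888]
ft_force: [0.9, -0.3, -1.0]
opening: 0.187
grip_force: 30.0
```

Emit:
step_arm(
  plan=[
    [[0,0,0,0,-1],[0,0,-15,0,-1],[0,0,-40,0,-1],[0,0,-70,0,-1],[0,0,-95,0,-1],[0,0,-100,0,-1]],
  ],
)

```text
t: 20.52
eef_pos: [457.6, -14.5, 172.1]
tcp_rot: [3.137, 0.003, 1.889]
ft_force: [0.6, 0.4, -1.0]
opening: 0.181
grip_force: 30.0
```

```bash
python3 - <<'E'
from h import *
st();rel((512,212,170,98.7))
s=cv2.imread('pics/scene0.png');t=cv2.imread('pics/top0.png')
a=cv2.resize(s[200:245,318:363],None,fx=9,fy=9,interpolation=2);b=cv2.resize(t[255:295,278:318],None,fx=9,fy=9,interpolation=2)
b=cv2.copyMakeBorder(b,0,45,0,0,0);cv2.imwrite('pics/c6.png',np.hstack([a,b]))
E
```

```text
t 20.52 p [457.63 -14.48 172.07] rpy [1.7971e+02 1.5000e-01 1.0820e+02] F [ 0.64  0.37 -1.04] M [-0.088 -0.027  0.041] op 0.181 g 30.0
shift [198.17 122.39   2.18] turn 9.5
```

View pics/c6.png

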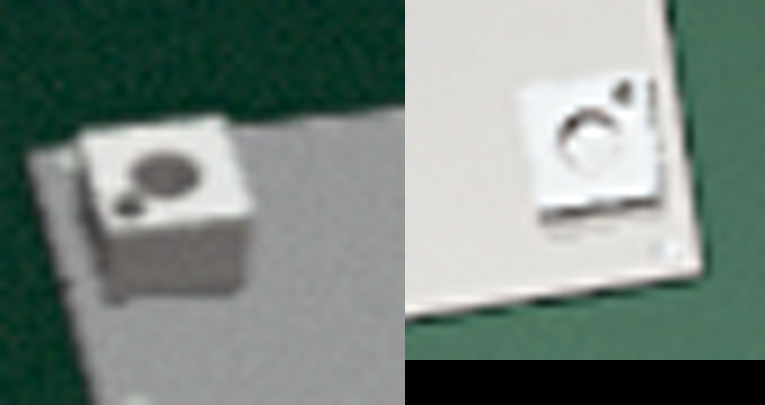

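The socket hole's centre in the scene view is at crop (165.5,175.5), i.e. about (336.4,219.5). I'll move above it.

Emit:
step_arm(
  plan=[
    [[20,12,0,1,-1],[48,30,0,3,-1],[76,47,0,5,-1],[104,64,0,7,-1],[132,81,0,8,-1],[160,99,0,9.5,-1],[186,115,0,9.5,-1],[198,122,0,9.5,-1]],
  ],
)

```text
t: 21.18
eef_pos: [510.6, 214.9, 167.7]
tcp_rot: [-3.142, -0.0, 1.724]
ft_force: [0.7, 0.5, -1.6]
opening: 0.185
grip_force: 30.0
```

Emit:
step_arm(
  plan=[
    [[0,0,0,0,-1],[0,0,0,0,-1],[0,0,20,0,-1],[0,0,40,0,-1],[0,0,60,0,-1],[0,0,60,0,-1],[0,0,60,0,-1]],
  ],
)

```text
t: 21.77
eef_pos: [509.8, 210.6, 108.3]
tcp_rot: [-3.14, 0.0, 1.721]
ft_force: [0.9, 1.0, -0.9]
opening: 0.185
grip_force: 30.0
```

```bash
python3 - <<'E'
from h import *
st();print(at('scene',336.44,219.55,35));rel((512.5,212.8,95,98.7))
E
```

```text
t 21.77 p [509.8  210.59 108.27] rpy [-1.7988e+02  2.0000e-02  9.8630e+01] F [ 0.87  0.97 -0.9 ] M [-0.07   0.095 -0.03 ] op 0.185 g 30.0
[513.1 212.7  35. ]
shift [ 1.79  3.02 13.26] turn -0.07
```

Emit:
step_arm(
  plan=[
    [[1.8,3.2,5,0,-1],[1.8,3.2,14,0,-1],[1.8,3.2,14,0,-1],[1.8,3.2,14,0,-1],[1.8,3.2,14,0,-1]],
  ],
)

```text
t: 22.18
eef_pos: [513.1, 214.2, 94.9]
tcp_rot: [3.141, -0.0, 1.723]
ft_force: [-0.1, -0.0, -2.0]
opening: 0.184
grip_force: 30.0
```

```bash
python3 - <<'E'
from h import *
s=env.read_camera('scene');st();crop(s,310,175,370,240,9,'pics/c7.png')
p=env.state()['eef_pos']
for z in (p[2]-51,p[2]-20,p[2]): print(z.round(1),((pix('scene',(p[0],p[1],z))-[310,175])*9).round(1))
print('sock',(np.array([336.44,219.55])-[310,175])*9)
E
```

```text
t 22.23 p [513.17 214.19  94.97] rpy [ 1.7997e+02 -1.0000e-02  9.8700e+01] F [-0.21  0.34 -1.51] M [-0.114  0.002 -0.01 ] op 0.183 g 30.0
44.0 [244.8 376.2]
75.0 [248.4 289.8]
95.0 [251.1 232.2]
sock [237.96 400.95]
```

View pics/c7.png

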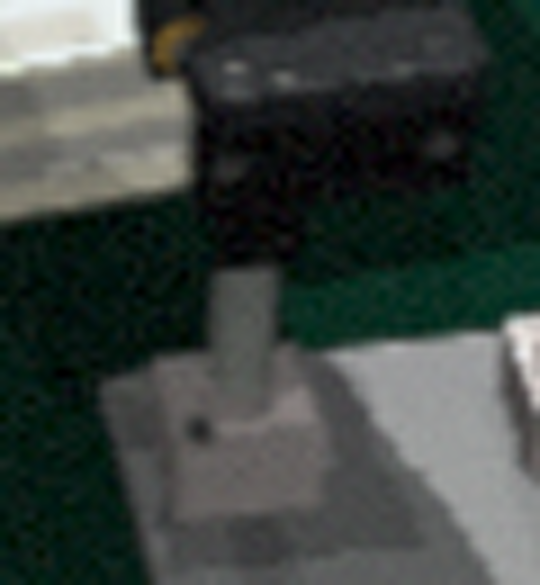

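The pin's centre column is about 243 at row 290, against 248 for the tool axis, so it sits about 1.2 mm to -y in the grip. The hole is at about (238,401), so the pin is nearly aligned. I'll shift by -0.4 mm and lower it gently.

Emit:
step_arm(
  plan=[
    [[-0.4,0,2,0,-1],[-0.4,0,5,0,-1],[-0.4,0,7,0,-1],[-0.4,0,8.5,0,-1],[-0.4,0,9.5,0,-1],[-0.4,0,10.5,0,-1],[-0.4,0,10.5,0,-1]],
  ],
)

```text
t: 22.82
eef_pos: [513.1, 213.7, 83.9]
tcp_rot: [-3.141, -0.0, 1.723]
ft_force: [0.6, 0.4, -0.9]
opening: 0.185
grip_force: 30.0
```

```bash
python3 - <<'E'
from h import *
st()
E
```

```text
t 22.82 p [513.06 213.73  83.92] rpy [-179.98   -0.     98.69] F [ 0.61  0.36 -0.87] M [-0.103  0.076 -0.018] op 0.185 g 30.0
```

Emit:
step_arm(
  plan=[
    [[0,0,0.8,0,-1],[0,0,1.6,0,-1],[0,0,2.4,0,-1],[0,0,2.4,0,-1]],
  ],
)

```text
t: 23.15
eef_pos: [513.3, 213.8, 82.6]
tcp_rot: [3.141, -0.0, 1.723]
ft_force: [-2.5, 0.1, 8.8]
opening: 0.185
grip_force: 30.0
```

```bash
python3 - <<'E'
from h import *
st()
E
```

```text
t 23.15 p [513.27 213.82  82.59] rpy [ 1.7995e+02 -1.0000e-02  9.8700e+01] F [-2.53  0.08  8.83] M [-0.26   0.639 -0.02 ] op 0.185 g 30.0
```

Emit:
step_arm(
  plan=[
    [[0,0,0.8,0,-1],[0,0,1.6,0,-1],[0,0,2.4,0,-1],[0,0,2.4,0,-1]],
  ],
)

```text
t: 23.48
eef_pos: [513.4, 214.0, 81.8]
tcp_rot: [3.14, -0.0, 1.723]
ft_force: [-8.4, -2.3, 29.8]
opening: 0.185
grip_force: 30.0
```

```bash
python3 - <<'E'
from h import *
st()
E
```

```text
t 23.48 p [513.36 213.99  81.85] rpy [ 1.7988e+02 -2.0000e-02  9.8700e+01] F [-8.38 -2.27 29.85] M [-0.473  1.754 -0.042] op 0.185 g 30.0
```

Emit:
step_arm(
  plan=[
    [[0,0,-2.5,0,-1],[-0.2,-1,-2.5,0,-1],[-0.2,-1,-2.5,0,-1],[-0.2,-1,-1.5,0,-1],[-0.2,-1,-0.5,0,-1],[-0.2,-1,-0.5,0,-1]],
  ],
)

```text
t: 23.98
eef_pos: [513.0, 213.8, 81.8]
tcp_rot: [3.138, -0.001, 1.723]
ft_force: [-5.9, -1.1, 26.2]
opening: 0.183
grip_force: 30.0
```

```bash
python3 - <<'E'
from h import *
st()
E
```

```text
t 23.98 p [513.03 213.76  81.82] rpy [ 1.7982e+02 -3.0000e-02  9.8690e+01] F [-5.94 -1.12 26.24] M [-0.122  0.959 -0.01 ] op 0.183 g 30.0
```

Emit:
step_arm(
  plan=[
    [[0,0,-3,0,-1],[0,0,-10,0,-1],[0,0,-30,0,-1],[0,0,-45,0,-1],[0,0,-45,0,-1],[0,0,-45,0,-1],[0,0,-45,0,-1]],
  ],
)

```text
t: 24.57
eef_pos: [511.8, 213.2, 124.0]
tcp_rot: [-3.141, 0.0, 1.723]
ft_force: [0.2, -0.1, -0.9]
opening: 0.187
grip_force: 30.0
```

```bash
python3 - <<'E'
from h import *
ss=[env.read_camera('scene').astype(float) for _ in range(3)];s=np.mean(ss,0).astype(np.uint8);st();crop(s,310,160,370,235,8,'pics/c8.png')
p=env.state()['eef_pos'];z0=p[2]
for z in np.arange(z0-55,z0+1,5):
  q=pix('scene',(p[0],p[1],z));print(round(z0-z,1),q,((q-[310,160])*8).round())
g=cv2.cvtColor(s,6)
for r in range(180,218,2): print(r,g[r,328:348])
E
```

```text
t 24.72 p [511.77 213.27 123.85] rpy [-1.7991e+02  1.0000e-02  9.8690e+01] F [ 0.25  0.22 -0.91] M [-0.1    0.073  0.002] op 0.182 g 30.0
55.0 [337.1 208.8] [217. 390.]
50.0 [337.2 207.2] [218. 378.]
45.0 [337.2 205.6] [218. 365.]
40.0 [337.3 204. ] [218. 352.]
35.0 [337.4 202.4] [219. 339.]
30.0 [337.4 200.8] [219. 326.]
25.0 [337.5 199.2] [220. 314.]
20.0 [337.6 197.6] [221. 301.]
15.0 [337.7 195.9] [222. 287.]
10.0 [337.7 194.3] [222. 274.]
5.0 [337.8 192.6] [222. 261.]
0.0 [337.9 191. ] [223. 248.]
180 [150 146 116  56  15  14   7  16  12  11  10  14   5  13  16  13   6   7
   8   6]
182 [147 147 117  57  15  22  37  42  37  29  12  10  11   4  14   7  12  15
   8  11]
184 [137 146 107  40   9  14  22  23  17  18   6   7  11   9  14  14   7  12
  15  10]
186 [148 148 118  62  12   8   8  12  11  13  11   6  11   6   9  14  18   9
  16  16]
188 [149 150 149 106  41  22   9   8   5  10  11  13   8  12   9   7  11  18
  14  16]
190 [123 122 124 120 115  81  27   8  12   5  10   7   9  10   9   8  13  16
  17  19]
192 [128 128 140 145 144 107  38   9   5   8   9   4  10   7  15  33  
[... 171 characters left out ...]
98 [15 18 16 16 21 52 70 77 82 79 76 76 56 29 22 15 18 18 16 18]
200 [16 16 19 13 17 53 69 80 87 90 85 77 52 25 23 22 19 17 16 16]
202 [15 15 15 15 17 57 75 85 87 90 85 80 58 36 29 27 28 31 32 36]
204 [15 14 12 17 30 58 78 85 90 89 86 79 54 33 33 35 30 32 33 33]
206 [17 13 15 15 26 59 78 87 89 88 87 78 54 36 33 34 36 28 34 33]
208 [15 18 16 13 19 48 73 87 89 89 84 66 44 36 34 31 34 35 34 35]
210 [12 11 11 15 14 14 23 30 33 27 21 20 19 26 33 32 30 34 30 30]
212 [23 11 13 11 10 10 11  9 22 18 20 22 26 29 34 36 27 29 30 33]
214 [ 53  56  64  74  83  88  89  89  90  91  92  95  94  95  86  73  73  76
 109 129]
216 [ 96  95  95  95  96  99 103 104 106 106 103 112 124 126 128 112  84  76
  87 119]
```

View pics/c8.png

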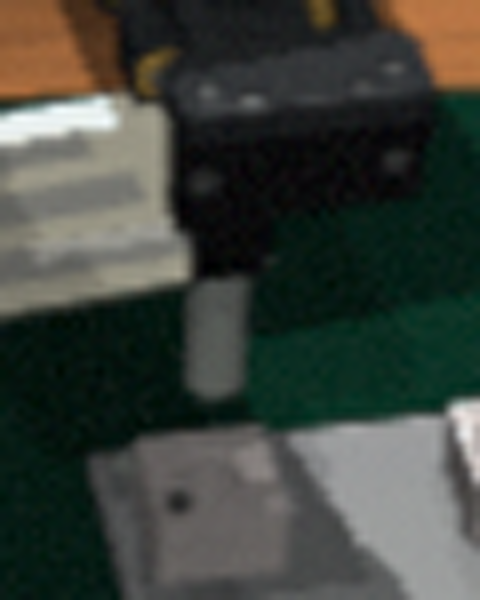

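The pin is straight in the grip (edges 332.6 to 340.2 on all rows). The second try only dragged along the bevel, so I'll lower it at the shifted place.

Emit:
step_arm(
  plan=[
    [[0,0,15,0,-1],[0,0,30,0,-1],[0,0,38,0,-1],[0,0,40,0,-1],[0,0,41.5,0,-1],[0,0,42.5,0,-1],[0,0,42.5,0,-1]],
  ],
)

```text
t: 25.3
eef_pos: [512.2, 213.4, 82.7]
tcp_rot: [3.141, -0.0, 1.723]
ft_force: [-1.0, -0.7, 0.0]
opening: 0.187
grip_force: 30.0
```

```bash
python3 - <<'E'
from h import *
st()
E
```

```text
t 25.3 p [512.18 213.43  82.7 ] rpy [ 1.7999e+02 -1.0000e-02  9.8700e+01] F [-1.   -0.67  0.05] M [-0.142  0.257  0.028] op 0.187 g 30.0
```

Emit:
step_arm(
  plan=[
    [[0,0,-1.5,0,-1],[-0.4,-0.8,-1.5,0,-1],[-0.4,-0.8,-1.5,0,-1],[-0.4,-0.8,0,0,-1],[-0.4,-0.8,1,0,-1],[-0.4,-0.8,2,0,-1],[-0.4,-0.8,2,0,-1]],
  ],
)

```text
t: 25.88
eef_pos: [511.3, 212.9, 80.1]
tcp_rot: [-3.141, -0.0, 1.723]
ft_force: [-0.7, 0.9, -0.9]
opening: 0.185
grip_force: 30.0
```

```bash
python3 - <<'E'
from h import *
st()
E
```

```text
t 25.88 p [511.32 212.91  80.08] rpy [-179.98   -0.     98.7 ] F [-0.66  0.88 -0.93] M [0.017 0.161 0.032] op 0.185 g 30.0
```

In. I'll lower it further, checking the force. It should be fully home near TCP z = 61.

Emit:
step_arm(
  plan=[
    [[0,0,1.5,0,-1],[0,0,3,0,-1],[0,0,4.5,0,-1],[0,0,6,0,-1],[0,0,6,0,-1]],
  ],
)

```text
t: 26.3
eef_pos: [511.3, 212.9, 74.0]
tcp_rot: [-3.141, -0.0, 1.723]
ft_force: [-0.7, 0.9, -3.0]
opening: 0.183
grip_force: 30.0
```

```bash
python3 - <<'E'
from h import *
st()
E
```

```text
t 26.3 p [511.31 212.88  73.97] rpy [-179.98   -0.     98.7 ] F [-0.74  0.93 -3.03] M [ 0.206  0.219 -0.029] op 0.183 g 30.0
```

Emit:
step_arm(
  plan=[
    [[0.2,-0.1,2,0,-1],[0.2,-0.1,4,0,-1],[0.2,-0.1,6,0,-1],[0.2,-0.1,8,0,-1],[0.2,-0.1,10,0,-1],[0.2,-0.1,10,0,-1]],
  ],
)

```text
t: 26.8
eef_pos: [511.2, 213.0, 63.9]
tcp_rot: [-3.141, 0.0, 1.723]
ft_force: [0.1, 0.6, -1.3]
opening: 0.185
grip_force: 30.0
```

```bash
python3 - <<'E'
from h import *
st()
E
```

```text
t 26.8 p [511.22 213.    63.89] rpy [-179.98    0.     98.7 ] F [ 0.08  0.59 -1.26] M [0.013 0.129 0.07 ] op 0.185 g 30.0
```

Emit:
step_arm(
  plan=[
    [[0,0,0.8,0,-1],[0,0,1.6,0,-1],[0,0,2.4,0,-1],[0,0,2.4,0,-1]],
  ],
)

```text
t: 27.13
eef_pos: [511.3, 213.0, 61.8]
tcp_rot: [3.142, -0.0, 1.723]
ft_force: [-0.6, 0.3, -0.7]
opening: 0.185
grip_force: 30.0
```

```bash
python3 - <<'E'
from h import *
st()
E
```

```text
t 27.13 p [511.31 213.05  61.83] rpy [180.   -0.   98.7] F [-0.63  0.31 -0.7 ] M [ 0.003  0.159 -0.053] op 0.185 g 30.0
```

Emit:
step_arm(
  plan=[
    [[0,0,0.5,0,-1],[0,0,1,0,-1],[0,0,1.4,0,-1],[0,0,1.4,0,-1]],
  ],
)

```text
t: 27.47
eef_pos: [511.4, 213.1, 60.9]
tcp_rot: [3.141, -0.0, 1.723]
ft_force: [-1.4, -0.4, 4.4]
opening: 0.183
grip_force: 30.0
```

```bash
python3 - <<'E'
from h import *
st()
E
```

```text
t 27.47 p [511.41 213.08  60.9 ] rpy [ 1.7998e+02 -1.0000e-02  9.8690e+01] F [-1.41 -0.41  4.41] M [-0.087  0.344 -0.01 ] op 0.183 g 30.0
```

Seated, with the floor felt at TCP z = 60.9 as expected. I'll release and retreat.

Emit:
step_arm(
  plan=[
    [[0,0,0,0,-0.5],[0,0,0,0,0.2],[0,0,0,0,0.2],[0,0,0,0,0.2],[0,0,0,0,0.2],[0,0,0,0,0.2]],
  ],
)

```text
t: 27.97
eef_pos: [511.4, 213.1, 60.5]
tcp_rot: [3.142, -0.0, 1.723]
ft_force: [-0.1, -0.1, 0.1]
opening: 0.54
grip_force: 0.0
```

Emit:
step_arm(
  plan=[
    [[0,0,-10,0,0.2],[0,0,-30,0,0.2],[0,0,-60,0,0.2],[0,0,-95,0,0.2],[0,0,-130,0,0.2],[0,0,-150,0,0.2],[0,0,-150,0,0.2]],
  ],
)

```text
t: 28.55
eef_pos: [512.7, 213.5, 215.8]
tcp_rot: [3.134, -0.001, 1.723]
ft_force: [0.4, -0.7, 0.8]
opening: 0.603
grip_force: 0.0
```

```bash
python3 - <<'E'
from h import *
s=env.read_camera('scene');st();crop(s,90,130,410,340,2.4,'pics/end.png')
E
```

```text
t 28.6 p [511.92 213.27 213.3 ] rpy [ 1.7973e+02 -4.0000e-02  9.8700e+01] F [-0.87 -0.14 -0.  ] M [-0.135  0.059 -0.041] op 0.601 g 0.0
```

View pics/end.png

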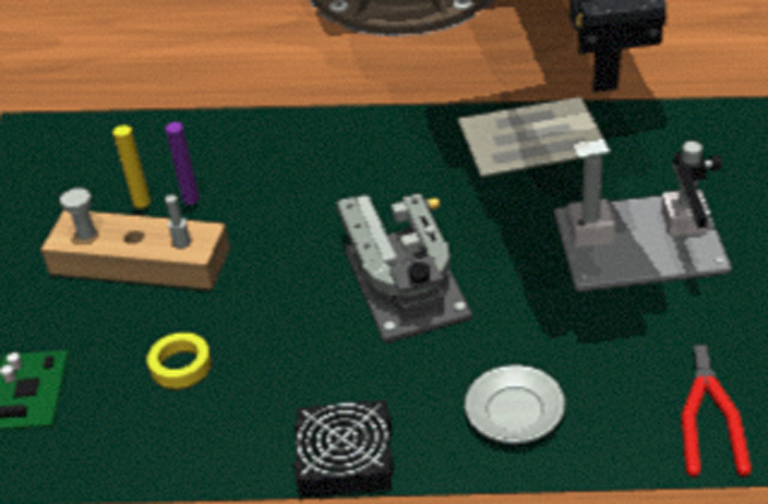

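The pin stands upright in the socket at crop (592,195). Everything else is where it was, and the gripper is clear. Handing in.

```bash
python3 -c "
from cell import env
print(env.job_done())"
```

```text
the job is handed in; nothing more can be done
None
```

The pin went through the GO gap, was stopped by the NO-GO anvil and held there for over 2.5 s at roughly 7–8 N, came back out through the mouth, and now stands fully home in the empty socket, released; the job is handed in at about 29 s, no verdict shown.

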